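# Count along the charging rack and push the power bank into the third gap

## Task

Starting at the end with the round-topped post, run a closed fingertip along the top of the rack's back rail, touching it behind the first, second and third gap and no further. Then push the white power bank along the lane and into that third gap, fully home against the back rail. Only push it, never lift it, and leave the mug, the clock and the earphone case alone; finish with the hand clear.

Things in the scene. Friction and masses are not known exactly. Their poses are not given: they have to be found in the camera images.
- rack: Fixed pale wooden charging rack, grey tray floor, 164 (x) x 352 (y) x 45 mm high. Origin: centre of its underside; x from open front to back, y along its length. Tray floor 5 mm above the desk. Front to back: lip (x -82 to -76 mm, top 10 mm above the desk), open lane (x -76 to +4, open-ended), six gaps (x +4 to +64), back rail (x +64 to +82) with flat smooth top 45 mm above the desk.
- lane_mid (a point): Middle of the lane's floor, 40 mm ahead of the gaps' mouths, 36 mm in front of the rack's origin. Seven round-nosed dividers, 8 mm thick, 29 mm high above the desk, part the six gaps; each gap is 46 mm wide and 60 mm deep, 54 mm from centre to centre: centres at y = +135, +81, +27, -27, -81, -135 mm of the rack.
- round_post: Fixed wooden post 58 mm tall with a round ball top of 34 mm diameter, standing at one end of the back rail (either end, 194 mm along y from the rack's middle): gaps are counted from this end. Origin at its foot.
- square_post: Fixed square wooden post 34 x 34 x 56 mm at the other end of the back rail. Origin at its foot.
- bank_center (a point): Centre of the loose white power bank, a flat block 70 (x, long) x 36 (y) x 22 mm high, 100 to 190 g, lying in the lane with its long side across the lane, pointing at the gaps; it slides when pushed. Its x axis points at the gaps, z up. Fully home in a gap its centre is 29 mm towards the back from the rack's origin and it juts 10 mm out of the gap.
- bank: The same power bank; origin at the centre of its underside, 11 mm below its centre.
- earcase_center (a point): Centre of a loose black earphone case, 46 x 38 x 22 mm, lying in the gap that is farthest to -y of the rack; to be left there.
- mug: Loose white mug, 80 mm wide, 90 mm tall, on the desk; origin at the centre of its underside. To be left alone.
- clock: Loose wooden desk clock, 45 x 100 x 70 mm tall; origin at the centre of its underside. To be left alone.
- rail_a: The stretch of the back rail, 30 mm long and 18 mm wide, right behind the middle of the gap farthest to +y of the rack; flush with the rest of the rail, origin at the middle of its top face, axes as the rack's.
- rail_b: The stretch of the back rail, 30 mm long and 18 mm wide, right behind the middle of the gap second from +y; flush with the rest of the rail, origin at the middle of its top face, axes as the rack's.
- rail_c: The stretch of the back rail, 30 mm long and 18 mm wide, right behind the middle of the gap third from +y; flush with the rest of the rail, origin at the middle of its top face, axes as the rack's.
- rail_d: The stretch of the back rail, 30 mm long and 18 mm wide, right behind the middle of the gap fourth from +y; flush with the rest of the rail, origin at the middle of its top face, axes as the rack's.
- rail_e: The stretch of the back rail, 30 mm long and 18 mm wide, right behind the middle of the gap fifth from +y; flush with the rest of the rail, origin at the middle of its top face, axes as the rack's.
- rail_f: The stretch of the back rail, 30 mm long and 18 mm wide, right behind the middle of the gap farthest to -y of the rack; flush with the rest of the rail, origin at the middle of its top face, axes as the rack's.
Things that resemble listed ones, but are neither listed nor needed, are in the scene too. Of the things that look like the bank, the smaller one is meant.

How it is judged:
By the outcome, as a careful person would: the job done as asked, in the order asked, and still so for the second after the job is handed in, with the robot touching nothing.
It also fails if it takes over 61 s, if anything falls off the work surface, if the arm or the gripper's body presses on something with over 40 N, if the wrist force passes 120 N, or if a joint passes its speed limit or range.

## Robot

A 6-joint arm with a two-finger parallel gripper is mounted at the origin on the work surface. World frame = base frame: x ahead of the robot, y to its left, z up, the work surface at z = 0. Lengths are in m, angles in degrees, forces in N, time in s.
With the tool pointing down it reaches from about 0.4 to 0.825 m from the base axis. Payload 7 kg.
Tool frame: the origin (TCP) lies at the very end of the fingers, on their centre line; the grasp point (between the pads) lies 19 mm behind it (ctrl.pinch_z is the distance from the TCP to the grasp point, in m); z points along the fingers, x is the direction in which the jaws open and shut, and the axes are right-handed (so a half turn about z gives the same grasp; the last joint's range is limited). The gripper opens to 88 mm and grips with 3 to 60 N. Pads are 19 mm wide; open, the fingers measure 130 mm over their backs; the gripper's body (78 mm by 193 mm) begins 47 mm behind the grasp point.
Start: joints at [-57.978, 20.546, 0.682, 0, -70.136, -16.507], TCP at [0.181, -0.65, 0.19] pointing down, gripper open.
Joint ranges: [-176.03, 176.03], [-82.01, 121.73], [-58.28, 71.71], [-173.87, 95.51], [-174.79, -0.11], [-173.66, 173.66]. Speed limits (degrees/s): [136.94, 136.94, 172.46, 180, 180, 180].

## Interface

Orientations are given as [roll, pitch, yaw] about the fixed x, y, z axes, in that order (R = Rz(yaw) Ry(pitch) Rx(roll)).
In Python, from plant import ctrl gives the robot as it stands.
- The arm moves only by the tool carry_out, never from a script. Its argument "increments" is a list of rows, each a list of 7 numbers: the turn, a rotation vector about the world's x, y, z in degrees, then the shift along the world's x, y, z in mm, then the closure, from 0 (fully open) to 1 (shut). In form: [[ax, ay, az, dx, dy, dz, grip], ...]. A call has 1 to 20 rows; each row is the pose to reach, as a shift and turn from the pose commanded when the call began; what a row does not reach only later rows make up. A row lasts 1/8 s, in which the tool goes at most 62.5 mm and 10.7 degrees, less where a joint would pass 70% of its speed; a pose out of reach is approached as far as the arm can. A call with a gripper value outside its range is refused whole. The fingers move at their own pace and stop on an object; the grip force is fixed at half the most. Time passes only in rows, so rows that repeat a pose let the fingers close. It gives the time, the measured TCP pose, the force and the opening at its end, in the units of the state.
- ctrl.get_obs(): the state, without advancing time (a new reading comes with each control period).
- ctrl.snapshot(name): name is "scene" or "top"; returns a dict with "pixels" (480x640x3 uint8, blue, green, red), "intrinsics" (3x3 intrinsics, pixels), "rvec" (rotation vector, rad) and "tvec" (3), from world to camera coordinates, as OpenCV has them. Camera axes: x right, y down, z forward; pixel columns grow to the right and rows downward; lengths in m; the calibration is good to about 2 mm. A picture is of the moment at which its call begins. There is no depth.
- ctrl.close_job(): hands the job in, once; it reports no verdict.
Trained networks look in a picture, given as the dict that the camera call returned (one of the last four; its "shot" number tells which), for a name from the list of things; names that differ only in an ending like _2 or _b are one class to them, and where a whole thing is asked for, a point or a joint stands for the part that bears it (a point fixed in the world has none). Each returns a list of dicts, best first, with "confidence" (0 to 1); they miss things now and then, are a little off and sometimes report something else, mostly with a low value. They report only what shows in the picture. A call takes as long as a camera call. They do not tell look-alikes from the thing itself.
- ctrl.search_frame(picture, label): "centre" ([x, y, z] in m, in world coordinates, good to about 4 mm: the middle of the surface that is visible of it).
- ctrl.outline_of(picture, label): "pixels" (480x640 bool, what is visible of it).
The state is a dict: "clock": time; "joint_pos": joint angles; "qvel": joint speeds; "tau": joint torques, N m; "tool_pos": TCP position; "orientation": TCP orientation; "force": force on the tool from outside, world axes, zero at the start; "moment": the same for the moment, N m; "opening": finger opening in m.
Only numpy, scipy, OpenCV 4.12 (cv2) and the standard library are available. Lean on these libraries where they do the work, as an engineer would, in place of code of your own. Each camera call takes 0.05 s, during which the arm holds its last target. There are 200 camera calls.

## Working session

There is one attempt and no reset: what is moved stays moved. The work goes in short steps, Python scripts to look and compute and a tool call to move; the robot and the scene stay as the last step left them, time stands still between calls to the robot, and variables do not carry over. Pictures are saved under pics/ and viewed, about 8 in all and at most 12, crops included, and the job is handed in when it is done.

Besides the shell and the picture viewer there is one more tool, called after "Emit:" as name(argument=value, ...) on one line, values as JSON. carry_out: Moves the arm, as the interface text tells. Its arguments: {"type":"object","properties":{"increments":{"type":"array"}},"required":["increments"]}

```bash
mkdir -p pics; ls; cat > h.py <<'E'
from plant import ctrl
import cv2, numpy as np
def snap(n,f):
    p=ctrl.snapshot(n); cv2.imwrite('pics/'+f,p['pixels']); return p
def ray(p,u,v,z):
    K=np.array(p['intrinsics']);R=cv2.Rodrigues(np.array(p['rvec'],float))[0];t=np.array(p['tvec'],float).ravel()
    d=R.T@np.linalg.inv(K)@[u,v,1];c=-R.T@t
    return c+d*(z-c[2])/d[2]
def proj(p,P):
    return cv2.projectPoints(np.array(P,float).reshape(-1,3),np.array(p['rvec'],float),np.array(p['tvec'],float),np.array(p['intrinsics'],float),None)[0].reshape(-1,2)
E
python3 - <<'E'
from h import *
a=snap('top','top1.png');b=snap('scene','scene1.png')
for n,p in(('top',a),('scene',b)):
    R=cv2.Rodrigues(np.array(p['rvec'],float))[0];print(n,'cam',(-R.T@np.array(p['tvec']).ravel()).round(3))
    for l in['rack','round_post','square_post','bank','bank_center','earcase_center','mug','clock','rail_a','lane_mid']:
        print(l,[(np.round(d['centre'],3).tolist(),round(d['confidence'],2)) for d in ctrl.search_frame(p,l)[:7]])
print(ctrl.get_obs())
E
```

```text
pics
top cam [ 0.362 -0.016  1.219]
rack [([0.539, 0.022, 0.002], 0.9)]
round_post [([0.633, -0.147, 0.05], 0.67)]
square_post [([0.564, 0.226, 0.055], 0.84), ([0.496, -0.416, 0.068], 0.61)]
bank [([0.475, 0.132, 0.026], 0.95), ([0.311, 0.188, 0.029], 0.92)]
bank_center [([0.317, 0.191, 0.029], 0.72), ([0.473, 0.134, 0.026], 0.71)]
earcase_center [([0.589, -0.101, 0.03], 0.78), ([0.626, -0.094, 0.043], 0.34)]
mug [([0.456, 0.444, 0.043], 0.94)]
clock [([0.497, -0.419, 0.067], 0.73)]
rail_a [([0.61, 0.013, 0.043], 0.61), ([0.599, 0.061, 0.046], 0.53), ([0.581, 0.171, 0.043], 0.42), ([0.62, -0.042, 0.05], 0.42), ([0.474, 0.129, 0.028], 0.24)]
lane_mid [([0.539, 0.024, 0.006], 0.62), ([0.632, -0.148, 0.052], 0.22)]
scene cam [ 1.313 -0.098  0.804]
rack [([0.549, 0.013, 0.003], 0.61)]
round_post [([0.65, -0.151, 0.045], 0.89), ([0.599, 0.061, 0.044], 0.48)]
square_post [([0.587, 0.23, 0.042], 0.76)]
bank [([0.487, 0.132, 0.027], 0.95), ([0.334, 0.187, 0.031], 0.72), ([0.652, -0.151, 0.043], 0.47)]
bank_center [([0.331, 0.187, 0.033], 0.91), ([0.481, 0.13, 0.029], 0.62)]
earcase_center [(
[... 291 characters left out ...]
, 0.41)]
lane_mid [([0.546, 0.013, 0.006], 0.89)]
{'clock': 1.1, 'joint_pos': array([-5.79759486e+01,  2.05454348e+01,  6.82722985e-01,  2.16219760e-03,
       -7.01358763e+01, -1.65076512e+01]), 'qvel': array([-0.07169628,  0.07196641, -0.0229185 , -0.10766134, -0.02062726,
        0.03778095]), 'tau': array([ 1.02488259e-03, -5.82402098e+01,  2.93295425e+01,  7.00276718e+00,
        1.21918449e-02, -6.12672324e-06]), 'tool_pos': array([ 0.18054981, -0.65039713,  0.18958432]), 'orientation': array([-1.79998451e+02,  1.93150872e-03,  1.05517135e+02]), 'force': array([0.38254867, 0.04479194, 0.65061557]), 'moment': array([ 0.00641593, -0.0143421 , -0.00458608]), 'opening': 0.0877447396401546}
```

View pics/top1.png

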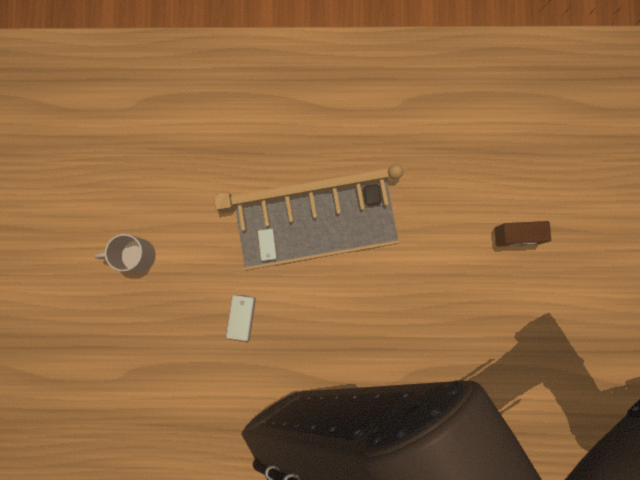

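View pics/scene1.png

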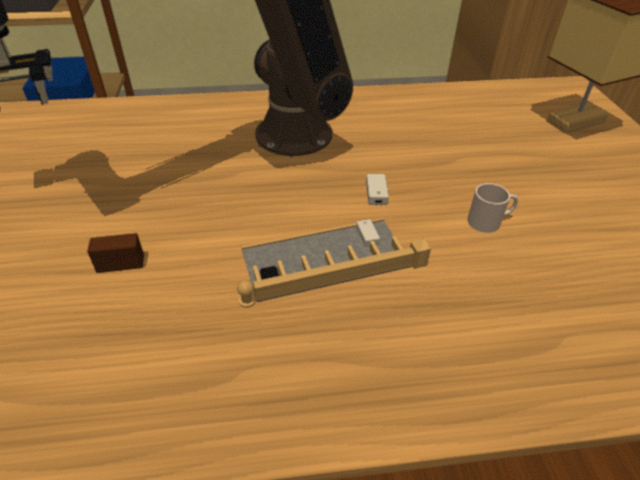

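The round post is at the right end in the top view, at (395,171), y≈-0.15. The gaps therefore count from there: the first holds the black case, and the third is rack y=-27, rail_d. The rack bank is at (266,244). The larger look-alike at (240,318) lies on the desk. Next I fit the rack pose and the bank pose.

```bash
cat > fit.py <<'E'
from h import *
from scipy.optimize import least_squares
a=snap('top','top2.png');b=snap('scene','scene2.png')
ys=np.array([.135,.081,.027,-.027,-.081,-.135])
M=[];W=[]
g=np.array([.539,.022,np.radians(9.8)])
T=lambda q,P:np.c_[q[0]+np.cos(q[2])*P[:,0]-np.sin(q[2])*P[:,1],q[1]+np.sin(q[2])*P[:,0]+np.cos(q[2])*P[:,1]]
for p in(a,b):
    for l in('rail_a','rail_b'):
        for d in ctrl.search_frame(p,l):
            c=np.array(d['centre'])[:2];Q=np.c_[np.full(6,.073),ys];e=np.linalg.norm(T(g,Q)-c,axis=1);i=e.argmin()
            if e[i]<.02: M.append(Q[i]);W.append(c)
M=np.array(M);W=np.array(W)
s=least_squares(lambda q:(T(q,M)-W).ravel(),g,loss='soft_l1',f_scale=.004);q=s.x
print('rack',q[:2].round(4),np.degrees(q[2]).round(2),'n',len(M),'rms',np.sqrt((s.fun**2).mean()).round(4))
np.save('q.npy',q)
for p in(a,b):
  for d in ctrl.outline_of(p,'bank')[:3]:
    m=d['pixels'].astype(np.uint8);c=cv2.findContours(m,0,2)[0];c=max(c,key=cv2.contourArea)
    w=np.array([ray(p,u,v,.027)[:2] for u,v in c[:,0]],np.float32);r=cv2.minAreaRect(w*1000)
    R=np.array([[np.cos(q[2]),np.sin(q[2])],[-np.sin(q[2]),np.cos(q[2])]])
    print('bank',d['confidence'],np.round(r,1) if 0 else r,'rack mm',(R@(np.array(r[0])/1000-q[:2])*1000).round(1))
for p,f,(x0,y0,k) in((a,'o1.png',(200,150,3.6)),(b,'o2.png',(225,200,3.6))):
    im=cv2.resize(p['pixels'][y0:y0+130,x0:x0+215],None,fx=k,fy=k,interpolation=cv2.INTER_CUBIC)
    def line(P,z,col):
        X=np.c_[T(q,np.array(P)/1000),np.full(len(P),z)];u=((proj(p,X)-[x0,y0]+.5)*k).astype(np.int32)
        cv2.polylines(im,[u],False,col,1)
    line([(64,-176),(82,-176),(82,176),(64,176),(64,-176)],.045,(0,0,255))
    line([(-76,-176),(-82,-176),(-82,176),(-76,176)],.010,(255,0,0))
    for y in(-162,-108,-54,0,54,108,162): line([(4,y),(64,y)],.029,(0,255,0))
    cv2.imwrite('pics/'+f,im)
E
python3 fit.py
```

```text
rack [0.5336 0.0266] 9.81 n 12 rms 0.003
bank 0.92 ((473.6432189941406, 132.444091796875), (73.73318481445312, 39.50040817260742), 7.882115364074707) rack mm [-41.  114.5]
bank 0.81 ((312.1200866699219, 187.8377227783203), (54.08054733276367, 98.61984252929688), 82.76058197021484) rack mm [-190.8  196.6]
bank 0.96 ((489.5198974609375, 130.53720092773438), (88.84940338134766, 44.40065383911133), 7.083301544189453) rack mm [-25.7 110. ]
bank 0.92 ((329.6428527832031, 183.574462890625), (60.139339447021484, 133.35780334472656), 84.03994750976562) rack mm [-174.2  189.5]
```

View pics/o1.png

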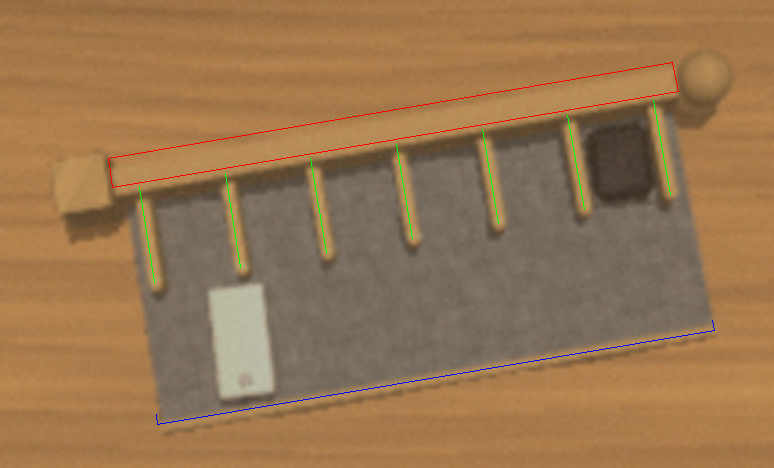

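View pics/o2.png

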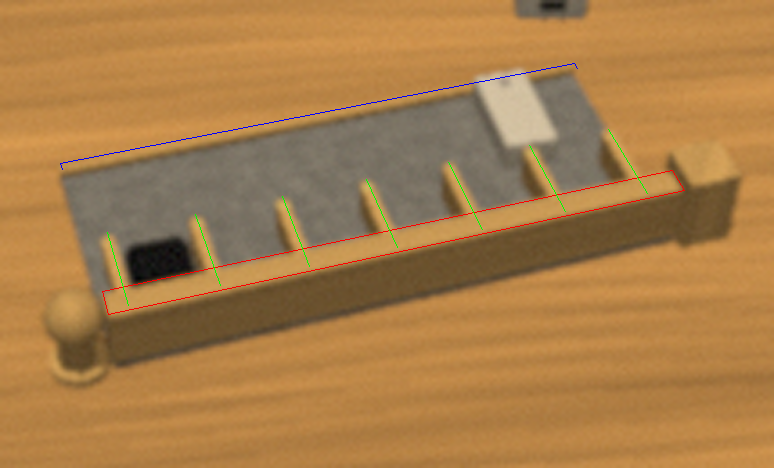

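The overlays agree with the fit to about 2 mm, with opposite x errors in the two cameras, so I use the mean pose. The bank is at about rack (-38, +113) mm. First I go above the start of rail_f with the fingers closed and the jaws along rack x.

Emit:
carry_out(increments=[[0,0,10,45,56,0,1],[0,0,20,90,112,0,1],[0,0,30,135,168,0,1],[0,0,40,180,224,0,1],[0,0,50,224,280,0,1],[0,0,60,269,336,0,1],[0,0,70,314,392,0,1],[0,0,80,359,448,0,1],[0,0,84.3,404,504,-30,1],[0,0,84.3,448,556,-80,1],[0,0,84.3,448,556,-110,1],[0,0,84.3,448,556,-125,1],[0,0,84.3,448,556,-130,1],[0,0,84.3,448,556,-130,1],[0,0,84.3,448,556,-130,1],[0,0,84.3,448,556,-130,1]])

```text
clock: 3.5
tool_pos: [0.629, -0.0952, 0.0613]
orientation: [-180.0, 0.1, -170.2]
force: [-0.3, -0.6, -0.6]
opening: 0.0004
```

```bash
python3 - <<'E'
from h import *
b=snap('scene','scene3.png');o=ctrl.get_obs();print(o['clock'],o['tool_pos'],o['orientation'],o['force'],o['joint_pos'],o['opening'])
cv2.imwrite('pics/c3.png',cv2.resize(b['pixels'][150:330,200:440],None,fx=3.3,fy=3.3,interpolation=cv2.INTER_CUBIC))
E
```

```text
3.55 [ 0.62889163 -0.09507506  0.06105526] [-1.79994102e+02  1.30250526e-01 -1.70242398e+02] [ 0.48961284  0.05369272 -0.14834067] [ 8.95697566e+00  2.28646099e+01 -1.38337105e+01  5.09461834e-03
 -5.31713595e+01  7.97570151e-01] 0.0007184205341597726
```

View pics/c3.png

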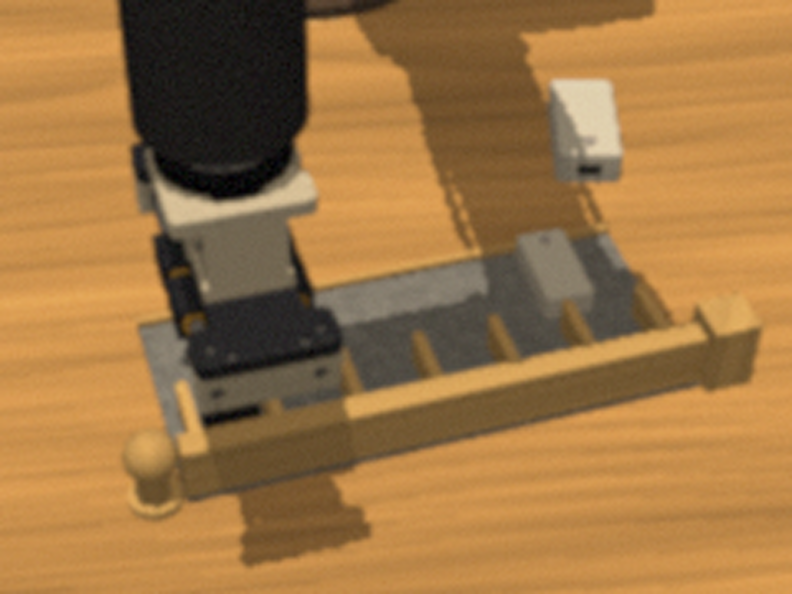

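The closed tip hangs about 15 mm above the rail behind the first gap, near (230,412) in the crop. Now I lower it gently to contact.

Emit:
carry_out(increments=[[0,0,0,0,0,-6,1],[0,0,0,0,0,-11,1],[0,0,0,0,0,-13,1],[0,0,0,0,0,-14,1],[0,0,0,0,0,-15,1],[0,0,0,0,0,-16,1],[0,0,0,0,0,-16,1]])

```text
clock: 4.42
tool_pos: [0.6285, -0.0944, 0.0435]
orientation: [-180.0, -0.0, -170.2]
force: [-0.9, 0.2, -0.5]
opening: 0.0005
```

Emit:
carry_out(increments=[[0,0,0,0,0,-1,1],[0,0,0,0,0,-1,1],[0,0,0,0,0,-1,1]])

```text
clock: 4.8
tool_pos: [0.6285, -0.0944, 0.0426]
orientation: [180.0, -0.0, -170.2]
force: [-0.4, -0.2, 0.1]
opening: 0.0005
```

```bash
python3 - <<'E'
from h import *
b=snap('scene','scene4.png');a=snap('top','top4.png');o=ctrl.get_obs();print(o['clock'],o['tool_pos'],o['force'])
x=cv2.resize(b['pixels'][230:320,230:330],None,fx=5,fy=5,interpolation=cv2.INTER_CUBIC)
y=cv2.resize(b['pixels'][150:240,340:440]*0+a['pixels'][130:220,340:440],None,fx=3,fy=5,interpolation=cv2.INTER_CUBIC)
cv2.imwrite('pics/c4.png',np.hstack([x,y]))
print('tip px scene',(proj(b,o['tool_pos'])-[230,230])*5)
for l in('rail_a','round_post'): print([(np.round(d['centre'],4),round(d['confidence'],2)) for d in ctrl.search_frame(b,l)])
E
```

```text
4.9 [ 0.62852381 -0.09437775  0.04257928] [ 0.41907626 -0.26524023 -0.68621731]
tip px scene [[217.68168031 251.62974866]]
[(array([0.5951, 0.1128, 0.0459]), 0.69), (array([ 0.6377, -0.0958,  0.0465]), 0.6), (array([0.61  , 0.0136, 0.0462]), 0.52), (array([0.5861, 0.1725, 0.0441]), 0.49)]
[(array([0.5868, 0.2285, 0.0465]), 0.43), (array([ 0.6241, -0.0375,  0.0471]), 0.25)]
```

View pics/c4.png

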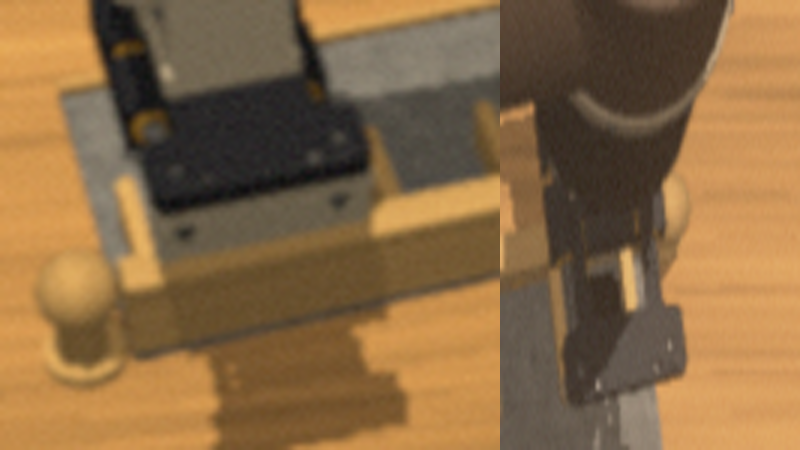

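Emit:
carry_out(increments=[[0,0,0,0,0,-0.5,1],[0,0,0,0,0,-1,1],[0,0,0,0,0,-1,1],[0,0,0,0,0,-1,1]])

```text
clock: 5.5
tool_pos: [0.6286, -0.0944, 0.0416]
orientation: [180.0, 0.0, -170.2]
force: [-0.3, 0.9, -0.1]
opening: -0.0002
```

Emit:
carry_out(increments=[[0,0,0,0,0,-0.5,1],[0,0,0,0,0,-1,1],[0,0,0,0,0,-1.5,1],[0,0,0,0,0,-2,1],[0,0,0,0,0,-2,1]])

```text
clock: 6.12
tool_pos: [0.6285, -0.0944, 0.0395]
orientation: [180.0, -0.0, -170.2]
force: [-0.0, 0.6, 0.7]
opening: 0.0002
```

```bash
python3 - <<'E'
from h import *
q=np.load('q.npy')
a=cv2.imread('pics/top2.png');b=cv2.imread('pics/scene2.png')
pa=ctrl.snapshot('top');pb=ctrl.snapshot('scene')
o=ctrl.get_obs();print(o['tool_pos'],o['force'])
c,s=np.cos(q[2]),np.sin(q[2])
w=lambda x,y,z:[q[0]+c*x-s*y,q[1]+s*x+c*y,z]
# intensity profile across rail top along rack x at several y, for both cameras
for n,p,im in(('top',pa,a),('scene',pb,b)):
    g=cv2.GaussianBlur(im,(0,0),.5).astype(np.float32)
    xs=np.arange(.05,.1,.002);acc=[]
    for y in np.arange(-.15,.17,.004):
        u=proj(p,[w(x,y,.045) for x in xs]).astype(np.float32)
        acc.append(cv2.remap(g,u[:,0].reshape(1,-1),u[:,1].reshape(1,-1),cv2.INTER_LINEAR)[0])
    m=np.mean(acc,0);print(n);print(np.c_[xs*1000,m].round(0).astype(int).tolist())
E
```

```text
[ 0.62852053 -0.09437867  0.03952201] [ 0.03507127 -0.09992253  0.25610602]
top
[[50, 66, 87, 105], [52, 60, 84, 105], [54, 54, 81, 103], [56, 52, 79, 103], [58, 57, 89, 116], [60, 71, 113, 147], [62, 82, 131, 171], [64, 86, 137, 180], [66, 87, 139, 181], [68, 87, 140, 183], [70, 88, 141, 184], [72, 88, 141, 184], [74, 87, 140, 183], [76, 85, 137, 181], [78, 81, 131, 176], [80, 77, 126, 172], [82, 75, 124, 171], [84, 75, 124, 171], [86, 75, 124, 171], [88, 75, 124, 171], [90, 75, 123, 170], [92, 74, 123, 169], [94, 74, 123, 169], [96, 74, 122, 169], [98, 74, 122, 169]]
scene
[[50, 81, 107, 125], [52, 81, 107, 125], [54, 82, 107, 125], [56, 82, 108, 125], [58, 82, 108, 126], [60, 83, 111, 130], [62, 83, 117, 141], [64, 84, 128, 160], [66, 84, 139, 179], [68, 84, 147, 192], [70, 84, 151, 198], [72, 85, 153, 200], [74, 85, 154, 201], [76, 85, 154, 202], [78, 84, 151, 198], [80, 79, 143, 187], [82, 70, 127, 166], [84, 59, 107, 140], [86, 51, 91, 119], [88, 46, 82, 108], [90, 45, 80, 105], [92, 45, 81, 106], [94, 45, 81, 106], [96, 45, 81, 106], [98, 45, 80, 105]]
```

Emit:
carry_out(increments=[[0,0,0,0,0,-0.5,1],[0,0,0,0,0,-1,1],[0,0,0,0,0,-1.5,1],[0,0,0,0,0,-2,1],[0,0,0,0,0,-2,1]])

```text
clock: 6.85
tool_pos: [0.6285, -0.0944, 0.0375]
orientation: [180.0, -0.0, -170.2]
force: [0.1, -0.9, 0.5]
opening: 0.0003
```

No contact 7 mm below the nominal height, so the tip must be beside the rail. The wide hand hides it from the camera. I lift, turn the jaws along the rail so the tip shows, and look.

Emit:
carry_out(increments=[[0,0,0,0,0,15,1],[0,0,0,0,0,27,1],[0,0,-10,0,0,27,1],[0,0,-20,0,0,27,1],[0,0,-30,0,0,27,1],[0,0,-40,0,0,27,1],[0,0,-50,0,0,27,1],[0,0,-60,0,0,27,1],[0,0,-70,0,0,27,1],[0,0,-80,0,0,27,1],[0,0,-90,0,0,27,1],[0,0,-90,0,0,27,1],[0,0,-90,0,0,27,1]])

```text
clock: 8.48
tool_pos: [0.6288, -0.0944, 0.0652]
orientation: [180.0, 0.0, 100.0]
force: [0.4, -1.0, -0.5]
opening: 0.0002
```

```bash
python3 - <<'E'
from h import *
b=snap('scene','scene5.png');a=snap('top','top5.png');o=ctrl.get_obs();print(o['clock'],o['tool_pos'],o['orientation'],o['force'])
x=cv2.resize(b['pixels'][210:310,230:330],None,fx=6,fy=6,interpolation=cv2.INTER_CUBIC)
t=((proj(b,o['tool_pos'])[0]-[230,210]+.5)*6).astype(int);cv2.circle(x,tuple(int(i) for i in t),4,(0,0,255),1)
cv2.imwrite('pics/c5.png',x);print(t)
E
```

```text
8.575 [ 0.62865431 -0.09437189  0.0648816 ] [1.79978102e+02 9.26897466e-04 9.99589074e+01] [0.89785368 0.33434158 0.28214832]
[261 380]
```

View pics/c5.png

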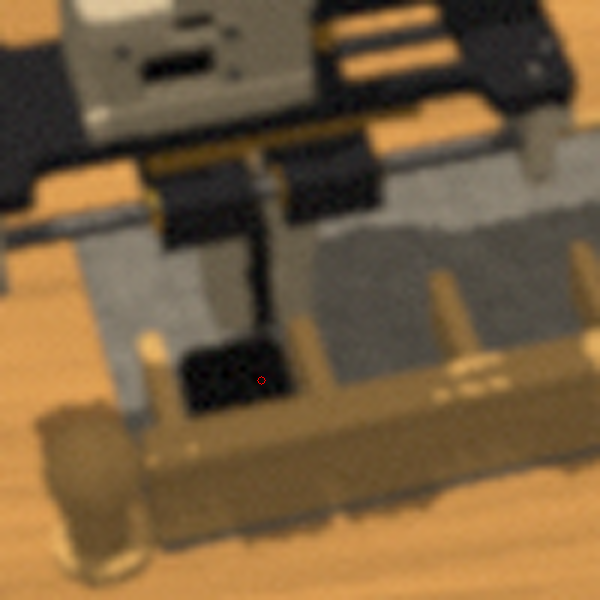

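The fingers show at (230–290, 280), but the black pads merge with the black case behind them, so the tip end can't be seen. I shift sideways over the empty second gap, still 20 mm above the rail, to see the tip against grey.

Emit:
carry_out(increments=[[0,0,0,-5,28,0,1],[0,0,0,-9,53,0,1],[0,0,0,-9,53,0,1],[0,0,0,-9,53,0,1]])

```text
clock: 9.07
tool_pos: [0.6197, -0.0415, 0.0647]
orientation: [180.0, 0.0, 99.9]
force: [-0.5, 0.4, 0.2]
opening: 0.0005
```

```bash
python3 - <<'E'
from h import *
b=snap('scene','scene6.png');o=ctrl.get_obs();print(o['clock'],o['tool_pos'],o['orientation'],o['force'])
x=cv2.resize(b['pixels'][220:300,240:340],None,fx=8,fy=7,interpolation=cv2.INTER_CUBIC)
t=((proj(b,o['tool_pos'])[0]-[240,220]+.5)*[8,7]).astype(int);cv2.circle(x,tuple(int(i) for i in t),4,(0,0,255),1)
cv2.imwrite('pics/c6.png',x);print(t)
E
```

```text
9.125 [ 0.61960453 -0.04177062  0.06459781] [-1.79998084e+02  5.34421179e-03  9.98488620e+01] [ 0.3693768   0.36394611 -0.56762325]
[472 337]
```

View pics/c6.png

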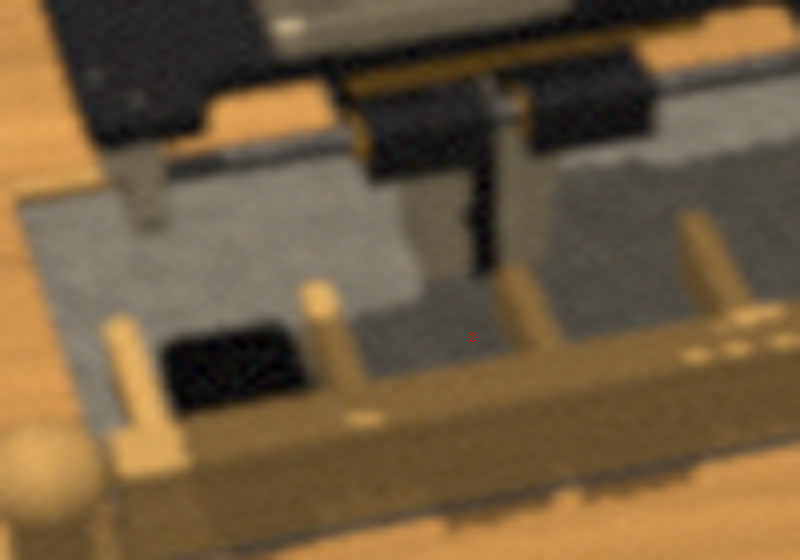

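The tip's visible end is at (480,278), but the projected TCP is at (472,337). That is about 8 px, so either the fingers end about 25 mm higher or the tip sits about 27 mm nearer the robot than reported. I check whether the camera frame matches the robot base and compare the two hypotheses.

```bash
python3 - <<'E'
from h import *
b=ctrl.snapshot('scene');o=ctrl.get_obs();print(o['clock'],o['tool_pos'],getattr(ctrl,'pinch_z',None),[n for n in dir(ctrl) if n[0]!='_'])
print('base',proj(b,[[0,0,0],[.1,0,0],[0,.1,0],[0,-.1,0],[.08,0,0]]).round(1).tolist())
t=o['tool_pos'];print('tip seen',[240+480/8-.5,220+278/7-.5],'dz25,dz30,dx-25,dx-30',proj(b,[t+[0,0,.025],t+[0,0,.03],t-[.025,0,0],t-[.03,0,0]]).round(1).tolist())
ry=np.radians(99.85);ux=np.array([np.cos(ry),np.sin(ry),0])
# side screw block & body lower edge predictions
for h in(.066,.09): print(h,proj(b,[t+[0,0,h]+ux*.0965,t+[0,0,h]-ux*.0965]).round(1).tolist())
im=b['pixels'].copy()
def ring(r,z,col):
    th=np.linspace(0,2*np.pi,60);cv2.polylines(im,[proj(b,np.c_[r*np.cos(th),r*np.sin(th),th*0+z]).astype(np.int32)],True,col,1)
ring(.1,0,(0,0,255))
n=np.array([-np.sin(ry),np.cos(ry),0])
for h,col in((.066,(0,255,0)),(.091,(255,255,0))):
    C=[t+[0,0,h]+sx*ux*.0965+sy*n*.039 for sx,sy in((1,1),(1,-1),(-1,-1),(-1,1))]
    cv2.polylines(im,[proj(b,C).astype(np.int32)],True,col,1)
cv2.imwrite('pics/c7.png',cv2.resize(im[80:300,200:400],None,fx=3,fy=2.7,interpolation=cv2.INTER_CUBIC))
E
```

```text
9.175 [ 0.61960749 -0.04192525  0.06455721] 0.0188 ['PlanningError', 'close_job', 'get_obs', 'outline_of', 'pinch_z', 'search_frame', 'snapshot']
base [[293.2, 133.3], [296.3, 151.6], [325.8, 131.5], [260.2, 135.1], [295.6, 147.8]]
tip seen [299.5, 259.2142857142857] dz25,dz30,dx-25,dx-30 [[298.4, 259.1], [298.3, 257.4], [297.4, 258.9], [297.2, 257.2]]
0.066 [[344.9, 235.0], [249.1, 254.2]]
0.09 [[345.5, 226.1], [248.1, 245.2]]
```

View pics/c7.png

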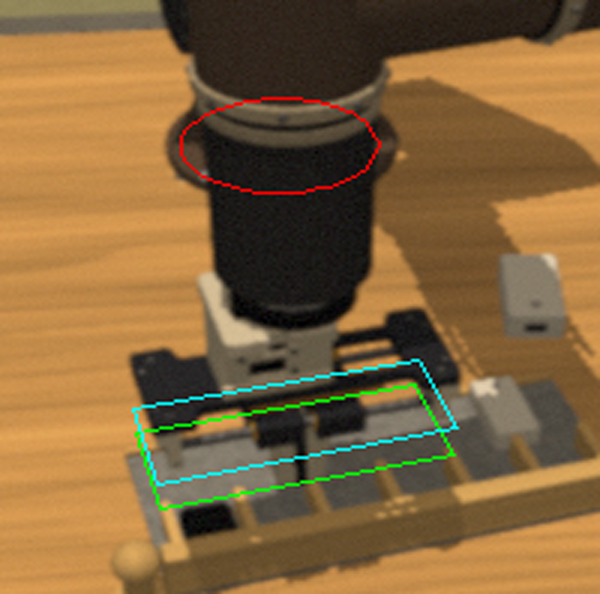

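The base ring lies on the real base, so the cameras agree with the robot frame and the finger length is the suspect. I test it with a touch on bare desk beside the rack, clear of everything.

Emit:
carry_out(increments=[[0,0,0,0,0,50,1],[0,0,0,20,-57,60,1],[0,0,0,40,-114,60,1],[0,0,0,60,-171,60,1],[0,0,0,80,-228,40,1],[0,0,0,80,-228,0,1],[0,0,0,80,-228,-30,1],[0,0,0,80,-228,-50,1],[0,0,0,80,-228,-57,1],[0,0,0,80,-228,-60,1],[0,0,0,80,-228,-62,1],[0,0,0,80,-228,-63,1],[0,0,0,80,-228,-63,1]])

```text
clock: 10.8
tool_pos: [0.6998, -0.2693, 0.0022]
orientation: [180.0, 0.0, 99.8]
force: [-0.0, 0.9, 1.2]
opening: 0.0006
```

Emit:
carry_out(increments=[[0,0,0,0,0,-1,1],[0,0,0,0,0,-2,1],[0,0,0,0,0,-3,1],[0,0,0,0,0,-3,1]])

```text
clock: 11.3
tool_pos: [0.6994, -0.2694, -0.0016]
orientation: [-180.0, -0.0, 99.8]
force: [-0.0, -0.7, 0.3]
opening: 0.0
```

```bash
python3 - <<'E'
from h import *
b=snap('scene','scene8.png');o=ctrl.get_obs();print(o['clock'],o['tool_pos'],o['orientation'],o['force'])
t=proj(b,o['tool_pos'])[0];print(t);x0,y0=int(t[0])-40,int(t[1])-45
x=cv2.resize(b['pixels'][y0:y0+75,x0:x0+100],None,fx=8,fy=8,interpolation=cv2.INTER_CUBIC)
cv2.circle(x,tuple(int(i) for i in (t-[x0,y0]+.5)*8),4,(0,0,255),1);print(x0,y0,ray(b,t[0],t[1],0))
cv2.imwrite('pics/c8.png',x)
E
```

```text
11.35 [ 0.69946536 -0.26941748 -0.0015466 ] [-1.79987889e+02 -1.46373835e-03  9.98152593e+01] [ 0.36247252 -0.20707989  0.4898525 ]
[187.51091612 329.69663675]
147 284 [ 0.70064309 -0.26908777  0.        ]
```

View pics/c8.png

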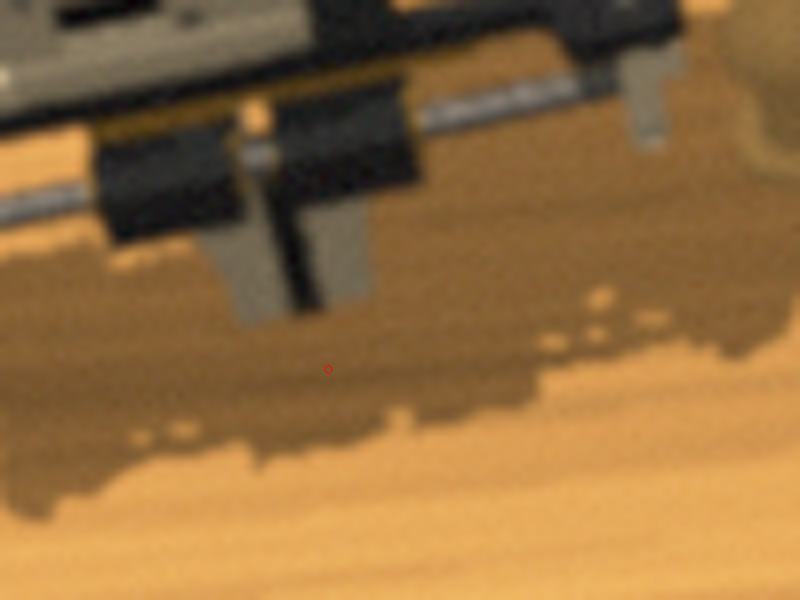

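The desk touch settles it. At reported z=-1.6 mm there is no contact, and the tip shows at (308,312), displaced along the tool axis by about 22 mm. The fingers really end about 22 mm short of the reported TCP. I return to rail_f and descend to a reported z of about 23 mm.

Emit:
carry_out(increments=[[0,0,0,0,0,50,1],[0,0,0,0,0,90,1],[0,0,0,-24,58,95,1],[0,0,0,-48,116,95,1],[0,0,0,-72,175,90,1],[0,0,0,-72,175,55,1],[0,0,0,-72,175,36,1],[0,0,0,-72,175,30,1],[0,0,0,-72,175,28,1],[0,0,0,-72,175,28,1]])

```text
clock: 12.6
tool_pos: [0.6281, -0.0947, 0.0272]
orientation: [179.9, 0.0, 99.8]
force: [1.0, -0.5, 0.2]
opening: 0.0002
```

Emit:
carry_out(increments=[[0,0,0,0,0,-0.5,1],[0,0,0,0,0,-1,1],[0,0,0,0,0,-1.5,1],[0,0,0,0,0,-2,1],[0,0,0,0,0,-2,1]])

```text
clock: 13.22
tool_pos: [0.6275, -0.0944, 0.0245]
orientation: [-180.0, 0.0, 99.8]
force: [0.0, 0.5, 0.5]
opening: 0.0002
```

Emit:
carry_out(increments=[[0,0,0,0,0,-0.5,1],[0,0,0,0,0,-1,1],[0,0,0,0,0,-1.5,1],[0,0,0,0,0,-2,1],[0,0,0,0,0,-2,1]])

```text
clock: 13.85
tool_pos: [0.6275, -0.0944, 0.0225]
orientation: [-180.0, 0.0, 99.8]
force: [0.6, 0.5, 0.1]
opening: -0.0
```

Emit:
carry_out(increments=[[0,0,0,0,0,-0.5,1],[0,0,0,0,0,-1,1],[0,0,0,0,0,-1.5,1],[0,0,0,0,0,-2,1],[0,0,0,0,0,-2,1]])

```text
clock: 14.48
tool_pos: [0.6275, -0.0944, 0.0205]
orientation: [-180.0, -0.0, 99.8]
force: [-0.1, 0.4, 0.5]
opening: 0.0004
```

Emit:
carry_out(increments=[[0,0,0,0,0,-0.5,1],[0,0,0,0,0,-1,1],[0,0,0,0,0,-1.5,1],[0,0,0,0,0,-2,1],[0,0,0,0,0,-2,1]])

```text
clock: 15.1
tool_pos: [0.6275, -0.0944, 0.0185]
orientation: [-180.0, -0.0, 99.8]
force: [-0.2, -0.1, -0.4]
opening: 0.0008
```

Emit:
carry_out(increments=[[0,0,0,0,0,-0.5,1],[0,0,0,0,0,-1,1],[0,0,0,0,0,-1.5,1],[0,0,0,0,0,-2,1],[0,0,0,0,0,-2,1]])

```text
clock: 15.72
tool_pos: [0.6275, -0.0944, 0.0165]
orientation: [-180.0, 0.0, 99.8]
force: [-0.6, -0.1, 0.7]
opening: 0.0006
```

```bash
python3 - <<'E'
from h import *
b=snap('scene','scene9.png');o=ctrl.get_obs();print(o['clock'],o['tool_pos'],o['force'])
x0,y0=235,225
x=cv2.resize(b['pixels'][y0:y0+75,x0:x0+100],None,fx=8,fy=8,interpolation=cv2.INTER_CUBIC)
cv2.imwrite('pics/c9.png',x)
for h in(0,.02,.025,.03): print(h,((proj(b,o['tool_pos']+[0,0,h])[0]-[x0,y0]+.5)*8).round())
E
```

```text
15.775 [ 0.62752555 -0.0943554   0.0165128 ] [-0.55161083  0.06598491 -0.47592604]
0 [317. 511.]
0.02 [313. 460.]
0.025 [312. 446.]
0.03 [311. 433.]
```

View pics/c9.png

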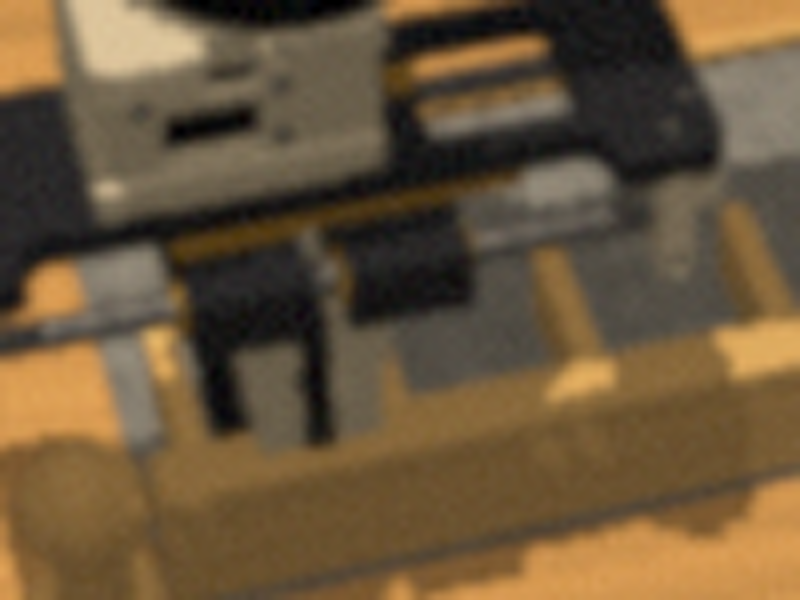

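That is 11 pictures viewed, so I go by force from here. The seen tip (318,442) is the pad's near edge, still about 5–12 mm above the rail's near edge. Allowing for the 19 mm pad width, contact should come at a reported z of about 11 mm.

Emit:
carry_out(increments=[[0,0,0,0,0,-1,1],[0,0,0,0,0,-2,1],[0,0,0,0,0,-3,1],[0,0,0,0,0,-3,1]])

```text
clock: 16.27
tool_pos: [0.6275, -0.0944, 0.0134]
orientation: [-180.0, -0.0, 99.8]
force: [0.5, 0.4, 0.4]
opening: 0.0006
```

Emit:
carry_out(increments=[[0,0,0,0,0,-0.5,1],[0,0,0,0,0,-1,1],[0,0,0,0,0,-1.5,1],[0,0,0,0,0,-1.5,1]])

```text
clock: 16.77
tool_pos: [0.6275, -0.0944, 0.012]
orientation: [-180.0, -0.0, 99.8]
force: [-0.6, -0.5, 0.4]
opening: 0.0004
```

Emit:
carry_out(increments=[[0,0,0,0,0,-0.5,1],[0,0,0,0,0,-1,1],[0,0,0,0,0,-1.5,1],[0,0,0,0,0,-1.5,1]])

```text
clock: 17.27
tool_pos: [0.6275, -0.0944, 0.0105]
orientation: [-180.0, 0.0, 99.8]
force: [0.4, 1.1, -0.1]
opening: 0.0001
```

Emit:
carry_out(increments=[[0,0,0,0,0,-0.5,1],[0,0,0,0,0,-1,1],[0,0,0,0,0,-1,1]])

```text
clock: 17.65
tool_pos: [0.6275, -0.0944, 0.0095]
orientation: [-180.0, -0.0, 99.8]
force: [0.1, -0.3, -0.7]
opening: 0.0006
```

Emit:
carry_out(increments=[[0,0,0,0,0,-0.5,1],[0,0,0,0,0,-1,1],[0,0,0,0,0,-1.5,1],[0,0,0,0,0,-1.5,1]])

```text
clock: 18.15
tool_pos: [0.6276, -0.0944, 0.0084]
orientation: [180.0, 0.0, 99.8]
force: [-1.6, -0.4, 4.1]
opening: 0.0005
```

Emit:
carry_out(increments=[[0,0,0,0,0,-0.5,1],[0,0,0,0,0,-1,1],[0,0,0,0,0,-1.5,1],[0,0,0,0,0,-1.5,1]])

```text
clock: 18.65
tool_pos: [0.6276, -0.0944, 0.0083]
orientation: [180.0, 0.0, 99.8]
force: [-5.5, 2.5, 14.5]
opening: 0.0004
```

Contact: 14 N at reported z=8.3 mm, so the fingers end 36.6 mm above the reported TCP. Now I slide along the rail to behind the third gap with light pressure.

Emit:
carry_out(increments=[[0,0,0,-1,6,0.5,1],[0,0,0,-2.5,14,0.5,1],[0,0,0,-4,22,0.5,1],[0,0,0,-5.5,31,0.5,1],[0,0,0,-7,40,0.5,1],[0,0,0,-8.5,48,0.5,1],[0,0,0,-9.5,54,0.5,1]])

```text
clock: 19.52
tool_pos: [0.6194, -0.0409, 0.0083]
orientation: [179.9, 0.1, 99.9]
force: [0.6, -4.3, 7.7]
opening: 0.0005
```

Emit:
carry_out(increments=[[0,0,0,-1.5,8,0,1],[0,0,0,-3,17,0,1],[0,0,0,-4.5,26,0,1],[0,0,0,-6,35,0,1],[0,0,0,-7.5,43,0,1],[0,0,0,-9,51,0,1],[0,0,0,-9,51,0,1]])

```text
clock: 20.4
tool_pos: [0.6103, 0.0108, 0.0083]
orientation: [179.9, 0.0, 99.9]
force: [-1.3, -0.0, 8.0]
opening: 0.0006
```

The slide is done: rack y ≈ -28, 8 N still on the rail, and the leading edge stays short of rail_c. I lift, turn the jaws along the lane, and go down on the far (+y) side of the bank. The fingers are slightly open to make a wide, straight pusher.

Emit:
carry_out(increments=[[0,0,0,0,0,30,1],[0,0,0,0,0,60,1],[0,0,10,-20,20,75,0.77],[0,0,20,-40,40,75,0.77],[0,0,30,-60,60,75,0.77],[0,0,40,-80,80,75,0.77],[0,0,50,-100,100,75,0.77],[0,0,60,-120,120,75,0.77],[0,0,70,-140,140,75,0.77],[0,0,80,-151,156,75,0.77],[0,0,90,-151,156,70,0.77],[0,0,90,-151,156,40,0.77],[0,0,90,-151,156,10,0.77],[0,0,90,-151,156,10,0.77]])

```text
clock: 22.15
tool_pos: [0.4566, 0.1654, 0.0154]
orientation: [-179.9, -0.2, -170.2]
force: [-0.1, 0.1, 0.6]
opening: 0.02
```

```bash
python3 - <<'E'
from h import *
a=snap('top','top10.png');b=snap('scene','scene10.png');o=ctrl.get_obs();print(o['clock'],o['tool_pos'],o['orientation'],o['force'],o['opening'])
q=np.load('q.npy');R=np.array([[np.cos(q[2]),np.sin(q[2])],[-np.sin(q[2]),np.cos(q[2])]])
print('tcp rack',R@(o['tool_pos'][:2]-q[:2])*1000)
for p in(a,b):
  for l in('bank','earcase_center'):
    for d in ctrl.search_frame(p,l)[:3]: print(l,round(d['confidence'],2),np.round(d['centre'],3),'rack',(R@(np.array(d['centre'])[:2]-q[:2])*1000).round(1))
E
```

```text
22.25 [0.45836986 0.16673188 0.01756956] [-1.79983096e+02  4.33010657e-03 -1.70166392e+02] [ 0.22239037 -0.06602096  0.20676372] 0.0200503020252046
tcp rack [-50.25311976 150.92970548]
bank 0.79 [0.313 0.187 0.03 ] rack [-190.4  195.8]
bank 0.61 [0.475 0.131 0.026] rack [-40.  112.7]
bank 0.55 [ 0.591 -0.1    0.033] rack [  34.7 -133.9]
earcase_center 0.92 [ 0.59  -0.102  0.029] rack [  33.4 -136.7]
earcase_center 0.61 [ 0.631 -0.149  0.05 ] rack [  65.8 -189.4]
bank 0.96 [0.489 0.131 0.028] rack [-26.2 110.1]
bank 0.53 [0.355 0.165 0.021] rack [-152.7  166.8]
earcase_center 0.54 [ 0.587 -0.1    0.03 ] rack [  31.3 -133.8]
```

Bank is where it was. Lower to tip height ~15 mm (above the lip, below the bank's top).

Emit:
carry_out(increments=[[0,0,0,0,0,-15,0.77],[0,0,0,0,0,-28,0.77],[0,0,0,0,0,-34,0.77],[0,0,0,0,0,-37,0.77],[0,0,0,0,0,-39,0.77],[0,0,0,0,0,-39,0.77]])

```text
clock: 23.2
tool_pos: [0.4581, 0.1667, -0.0218]
orientation: [180.0, 0.0, -170.2]
force: [0.1, -0.3, -0.2]
opening: 0.0204
```

Emit:
carry_out(increments=[[0,0,0,1,-5,0,0.77],[0,0,0,2,-10,0,0.77],[0,0,0,3,-16,0,0.77],[0,0,0,4,-23,0,0.77],[0,0,0,5,-30,0,0.77],[0,0,0,6.4,-37,0,0.77],[0,0,0,7.8,-45,0,0.77],[0,0,0,9.2,-53,0,0.77],[0,0,0,10.5,-61,0,0.77],[0,0,0,12,-69,0,0.77],[0,0,0,13.3,-77,0,0.77],[0,0,0,14.7,-85,0,0.77],[0,0,0,16,-92,0,0.77],[0,0,0,16.7,-97,0,0.77],[0,0,0,17.3,-100,0,0.77],[0,0,0,17.3,-100,0,0.77]])

```text
clock: 25.2
tool_pos: [0.4751, 0.0663, -0.022]
orientation: [-180.0, -0.0, -170.2]
force: [-0.7, -0.0, 0.0]
opening: 0.0203
```

```bash
cat > look.py <<'E'
from h import *
import sys
a=snap('top',sys.argv[1]+'t.png');b=snap('scene',sys.argv[1]+'s.png');o=ctrl.get_obs();print(o['clock'],o['tool_pos'],o['orientation'][2],o['force'],o['opening'])
q=np.load('q.npy');R=np.array([[np.cos(q[2]),np.sin(q[2])],[-np.sin(q[2]),np.cos(q[2])]])
print('tcp rack',R@(o['tool_pos'][:2]-q[:2])*1000)
for n,p in(('top',a),('scene',b)):
  for d in ctrl.outline_of(p,'bank')[:4]:
    c=max(cv2.findContours(d['pixels'].astype(np.uint8),0,2)[0],key=cv2.contourArea)
    w=np.array([R@(ray(p,u,v,.027)[:2]-q[:2]) for u,v in c[:,0]],np.float32)*1000;r=cv2.minAreaRect(w)
    print(n,round(d['confidence'],2),'ctr',np.round(r[0]),'size',np.round(r[1]),'ang',round(r[2],1),'xr',w[:,0].min().round(),w[:,0].max().round(),'yr',w[:,1].min().round(),w[:,1].max().round())
E
python3 look.py l1
```

```text
25.3 [ 0.47521647  0.06654957 -0.02200657] -170.18356104811826 [ 0.22023538  0.44310085 -0.88316037] 0.020358763299976556
tcp rack [-50.71741572  49.34187534]
top 0.87 ctr [-189.  196.] size [54. 98.] ang 72.4 xr -241.0 -138.0 yr 161.0 231.0
top 0.54 ctr [  72. -136.] size [27. 18.] ang 80.2 xr 63.0 81.0 yr -151.0 -122.0
scene 0.61 ctr [-173.  193.] size [ 54. 126.] ang 72.9 xr -239.0 -108.0 yr 151.0 233.0
scene 0.56 ctr [-24.  16.] size [88. 42.] ang 1.8 xr -68.0 20.0 yr -4.0 38.0
```

The bank slid about 94 mm, stayed nearly square, and is now around y≈+19. Push the remaining ~46 mm.

Emit:
carry_out(increments=[[0,0,0,1,-6,0,0.77],[0,0,0,2.2,-13,0,0.77],[0,0,0,3.5,-20,0,0.77],[0,0,0,4.8,-28,0,0.77],[0,0,0,6,-35,0,0.77],[0,0,0,7,-40,0,0.77],[0,0,0,7.5,-43.5,0,0.77],[0,0,0,7.9,-45.5,0,0.77],[0,0,0,7.9,-45.5,0,0.77]])

```text
clock: 26.52
tool_pos: [0.4831, 0.021, -0.022]
orientation: [-180.0, -0.0, -170.2]
force: [0.4, 0.4, -0.4]
opening: 0.0203
```

```bash
python3 look.py l2
```

```text
26.625 [ 0.48315682  0.0210999  -0.02196928] -170.17852172740336 [ 0.659566    0.34581778 -0.02200307] 0.02014019389237756
tcp rack [-50.63484654   3.20387624]
top 0.65 ctr [-184.  173.] size [91. 37.] ang 7.9 xr -231.0 -141.0 yr 158.0 197.0
scene 0.88 ctr [-173.  192.] size [ 52. 126.] ang 72.5 xr -238.0 -110.0 yr 151.0 233.0
scene 0.86 ctr [-25. -28.] size [86. 41.] ang 1.0 xr -68.0 17.0 yr -49.0 -7.0
```

Bank reads y≈-27, square to within 1°: in front of the third gap. Back off, rise, turn the jaws along y, and come down in front of the lip.

Emit:
carry_out(increments=[[0,0,0,-1.3,7,0,0.77],[0,0,0,-2.6,15,0,0.77],[0,0,0,-2.6,15,20,0.77],[0,0,0,-2.6,15,60,0.77],[0,0,-10,-8,8,65,1],[0,0,-20,-13,0,65,1],[0,0,-30,-18,-8,65,1],[0,0,-40,-23,-15,65,1],[0,0,-50,-28,-22,65,1],[0,0,-60,-33,-29,65,1],[0,0,-70,-37,-35,65,1],[0,0,-80,-41,-38,65,1],[0,0,-90,-41,-38,60,1],[0,0,-90,-41,-38,40,1],[0,0,-90,-41,-38,20,1],[0,0,-90,-41,-38,20,1]])

```text
clock: 28.72
tool_pos: [0.4411, -0.0169, -0.0029]
orientation: [-179.8, 0.0, 99.8]
force: [-0.2, -0.8, 1.1]
opening: 0.0003
```

```bash
python3 look.py l3
```

```text
28.825 [ 0.44236736 -0.01660097 -0.00158633] 99.85130322815453 [ 1.19197925 -0.39149593  0.26777468] 0.0004240699598099127
tcp rack [-97.25005112 -26.99809643]
scene 0.92 ctr [-26. -28.] size [88. 42.] ang 0.2 xr -70.0 19.0 yr -49.0 -7.0
scene 0.72 ctr [-173.  192.] size [ 53. 126.] ang 72.5 xr -238.0 -109.0 yr 150.0 235.0
```

Emit:
carry_out(increments=[[0,0,0,0,0,-10,1],[0,0,0,0,0,-17,1],[0,0,0,0,0,-20,1],[0,0,0,0,0,-20,1],[0,0,0,6,1,-20,1],[0,0,0,12,2.1,-20,1],[0,0,0,18,3.1,-20,1],[0,0,0,24,4.1,-20,1],[0,0,0,30,5.2,-20,1],[0,0,0,36,6.2,-20,1],[0,0,0,41,7.1,-20,1],[0,0,0,46,8,-20,1],[0,0,0,50,8.6,-20,1],[0,0,0,50,8.6,-20,1]])

```text
clock: 30.68
tool_pos: [0.4927, -0.0081, -0.0219]
orientation: [180.0, -0.0, 99.8]
force: [-1.0, 0.4, -0.1]
opening: 0.0006
```

```bash
python3 look.py l4
```

```text
30.775 [ 0.49237784 -0.00819448 -0.02191063] 99.81928278077667 [ 0.04592779  1.15718436 -0.09573708] 0.0005823357029486043
tcp rack [-46.53849648 -27.233078  ]
scene 0.75 ctr [-174.  193.] size [ 55. 134.] ang 72.6 xr -241.0 -106.0 yr 151.0 235.0
scene 0.72 ctr [  9. -28.] size [40. 79.] ang 90.0 xr -31.0 48.0 yr -48.0 -8.0
```

The bank is entering the gap straight. I push on, slower toward the end.

Emit:
carry_out(increments=[[0,0,0,4,0.7,0,1],[0,0,0,9,1.6,0,1],[0,0,0,14,2.4,0,1],[0,0,0,17,2.9,0,1],[0,0,0,19,3.3,0,1],[0,0,0,20,3.5,0,1],[0,0,0,20,3.5,0,1]])

```text
clock: 31.75
tool_pos: [0.5124, -0.0048, -0.022]
orientation: [180.0, -0.0, 99.8]
force: [0.1, 0.3, 0.9]
opening: 0.0003
```

Emit:
carry_out(increments=[[0,0,0,1,0.2,0,1],[0,0,0,2,0.3,0,1],[0,0,0,3,0.5,0,1],[0,0,0,3,0.5,0,1]])

```text
clock: 32.25
tool_pos: [0.5155, -0.0042, -0.0219]
orientation: [180.0, -0.0, 99.8]
force: [-0.1, 0.1, -0.6]
opening: 0.0005
```

Emit:
carry_out(increments=[[0,0,0,1,0.2,0,1],[0,0,0,2,0.3,0,1],[0,0,0,3,0.5,0,1],[0,0,0,3,0.5,0,1]])

```text
clock: 32.75
tool_pos: [0.5184, -0.0037, -0.0219]
orientation: [180.0, -0.0, 99.8]
force: [-0.0, -0.2, -0.5]
opening: 0.0005
```

Emit:
carry_out(increments=[[0,0,0,1,0.2,0,1],[0,0,0,2,0.3,0,1],[0,0,0,2,0.3,0,1]])

```text
clock: 33.12
tool_pos: [0.5201, -0.0036, -0.022]
orientation: [-180.0, 0.0, 99.8]
force: [-0.9, -0.4, 0.2]
opening: 0.0006
```

Emit:
carry_out(increments=[[0,0,0,1,0.2,0,1],[0,0,0,2,0.3,0,1],[0,0,0,2,0.3,0,1]])

```text
clock: 33.5
tool_pos: [0.5201, -0.0038, -0.0223]
orientation: [-179.8, 0.0, 99.8]
force: [-7.0, 0.5, 4.6]
opening: 0.0006
```

```bash
python3 look.py l5
```

```text
33.6 [ 0.52006674 -0.00381745 -0.02234574] 99.78563571218949 [-6.0612698  -0.20067372  4.20623166] 0.00023543713004509016
tcp rack [-18.50867384 -27.6364439 ]
scene 0.96 ctr [-173.  192.] size [ 54. 126.] ang 73.1 xr -238.0 -109.0 yr 151.0 235.0
scene 0.74 ctr [ 22. -28.] size [42. 55.] ang 89.7 xr -6.0 49.0 yr -49.0 -7.0
scene 0.41 ctr [-120. -447.] size [123. 115.] ang 84.6 xr -182.0 -57.0 yr -506.0 -389.0
scene 0.31 ctr [20.  3.] size [172. 366.] ang 0.6 xr -66.0 108.0 yr -180.0 187.0
```

It stops hard: 7 N, and the bank's front face reads x=-6, exactly the home value. I give a small seating press, then retract straight back and clear the hand.

Emit:
carry_out(increments=[[0,0,0,1,0.2,0,1],[0,0,0,1,0.2,0,1],[0,0,0,-8,-1.4,0,1],[0,0,0,-20,-3.4,0,1],[0,0,0,-32,-5.5,0,1],[0,0,0,-35,-6,20,1],[0,0,0,-40,-7,70,1],[0,0,0,-60,-40,120,1],[0,0,0,-80,-90,170,1],[0,0,0,-100,-140,200,1],[0,0,0,-115,-190,210,1],[0,0,0,-120,-230,210,1],[0,0,0,-120,-230,210,1],[0,0,0,-120,-230,210,1]])

```text
clock: 35.45
tool_pos: [0.4017, -0.233, 0.1878]
orientation: [180.0, -0.0, 99.8]
force: [-0.3, -0.1, -0.5]
opening: 0.0003
```

```bash
python3 look.py l6; python3 - <<'E'
from h import *
a=cv2.imread('pics/l6t.png');b=cv2.imread('pics/l6s.png')
x=cv2.resize(a[150:260,200:420],None,fx=3.6,fy=2.7,interpolation=cv2.INTER_CUBIC);y=cv2.resize(b[210:310,225:445],None,fx=3.6,fy=3,interpolation=cv2.INTER_CUBIC)
cv2.imwrite('pics/c10.png',np.vstack([x,y])[:600])
p=ctrl.snapshot('top')
for l in('mug','clock','earcase_center'):print(l,[(np.round(d['centre'],3),round(d['confidence'],2)) for d in ctrl.search_frame(p,l)[:2]])
E
```

```text
35.55 [ 0.40222477 -0.23240489  0.18792655] 99.87337687580198 [ 0.57621424 -0.11900327  0.09964674] 0.0003224290723772235
tcp rack [-173.56529911 -232.81049317]
top 0.61 ctr [ 49. -24.] size [34. 20.] ang 80.3 xr 36.0 59.0 yr -42.0 -8.0
top 0.57 ctr [-191.  197.] size [53. 98.] ang 72.4 xr -241.0 -140.0 yr 160.0 234.0
scene 0.97 ctr [-172.  192.] size [ 51. 126.] ang 69.0 xr -236.0 -110.0 yr 151.0 230.0
scene 0.81 ctr [ 22. -28.] size [41. 52.] ang 90.0 xr -4.0 48.0 yr -48.0 -7.0
mug [(array([0.455, 0.446, 0.043]), 0.86)]
clock []
earcase_center [(array([ 0.592, -0.102,  0.029]), 0.87)]
```

View pics/c10.png

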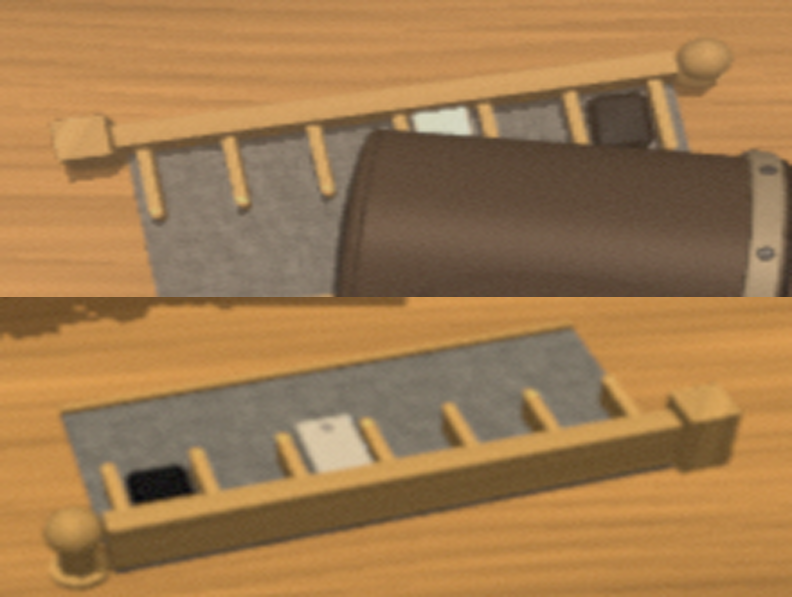

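The picture shows the case in gap 1 at (158,483), gap 2 empty, and the white bank deep in gap 3 at (333,443), flush to the rail. The hand is clear. A quick clock check, then I hand in.

```bash
python3 - <<'E'
from h import *
p=ctrl.snapshot('scene')
for l in('mug','clock','earcase_center'):print(l,[(np.round(d['centre'],3),round(d['confidence'],2)) for d in ctrl.search_frame(p,l)[:2]])
o=ctrl.get_obs();print(o['clock'],o['force'],o['qvel'].round(2));print(ctrl.close_job())
E
```

```text
mug [(array([0.464, 0.427, 0.055]), 0.73), (array([0.539, 0.027, 0.005]), 0.66)]
clock [(array([ 0.524, -0.424,  0.056]), 0.94), (array([ 0.622, -0.04 ,  0.049]), 0.48)]
earcase_center [(array([ 0.587, -0.102,  0.029]), 0.78)]
36.05 [-0.05172876 -0.26075376 -0.6954216 ] [-0.21  0.09 -0.05  0.03 -0.08  0.06]
the job is handed in; nothing more can be done
None
```

The job is done and handed in at about 36 s, within the 61 s limit.

**Rail:** Starting at the round-post end, I slid the closed fingertip along the rail top behind gaps 1, 2 and 3. It was pressed with about 8 to 14 N. I lifted it at rack y ≈ -28 mm, short of the fourth gap's stretch.

**Bank:** I pushed the smaller white power bank along the lane and then into the third gap, until it stopped hard against the back rail at about 7 N.

**Last checks:**
- **Bank:** Its front face reads x = -4 to -6 mm in the rack frame; fully home is -6. It sits at y ≈ -28 mm, and the gap's centre is at -27. The last picture shows it in gap 3, against the rail.
- **Other things:** The mug, clock and earphone case are where they were, to within the detector's error of about 4 mm.
- **Hand:** It is clear, with no force on it beyond noise.

**What disagreed:**
- **Finger length:** The closed fingers end about 37 mm short of the reported tip position. My first descents found no contact, and I went down beside the rack to check against bare desk without reaching it. I fixed the offset by force at the rail.
- **Cameras:** The two cameras differed by about 5 mm on the rail's position across the rack, so I used the mean.
- **Top view:** In the final top view the arm hid the bank's front and the detector did not report the clock. Those two checks come from the scene camera alone.

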